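# Get the lock cylinder out from behind the bottles and pack it in its case

## Robot

A 6-joint arm with a two-finger parallel gripper is mounted at the origin on a cart in front of the work surface, level with it; the furniture and walls round the work are solid. World frame = base frame: x ahead of the robot, y to its left, z up, the work surface at z = 0. Lengths are in mm, angles in rad, forces in N, time in s.
With the tool pointing down it reaches from about 350 to 775 mm from the base axis. Payload 7.3 kg.
Tool frame: the origin (TCP) lies at the very end of the fingers, on their centre line; the grasp point (between the pads) lies behind it (bot.grip_point_offset is the z of the grasp point in the tool frame, in mm); z points along the fingers, y is the line along which they close (so a half turn about z gives the same grasp; the last joint's range is limited). The gripper opens to 92 mm and grips with 3 to 60 N. Pads are 19 mm wide; open, the fingers measure 130 mm over their backs; the gripper's body (75 mm by 190 mm) begins 47 mm behind the grasp point.
Start: joints at [-1.335, 0.342, 1.524, -0, 1.275, -0.146], TCP at [195.634, -487.209, 226.741] pointing down, gripper open.
Joint ranges: [-2.53, 2.53], [-0.77, 2.02], [0.04, 2.7], [-1, 4.14], [0.28, 2.66], [-3.11, 3.11]. Speed limits (rad/s): [2.57, 2.57, 3.14, 3.14, 3.14, 3.14].

## Interface

Orientations are given as [roll, pitch, yaw] about the fixed x, y, z axes, in that order (R = Rz(yaw) Ry(pitch) Rx(roll)).
In Python, from plant import bot gives the robot as it stands. The module is installed in compiled form; this text tells all that it offers.
- The arm moves only by the shell command python3 -m crank 'ROWS'. ROWS is JSON, a list that holds one entry, the list of rows, each a list of 5 numbers: the opening, from 0 (shut) to 1 (fully open), then the shift along the tool's x, y, z in cm, then the turn about the tool's z in degrees. In form: [[[claw, x, y, z, turn], ...]]. A call has exactly 10 rows; each row is the pose to reach, as a shift and turn from the pose commanded when the call began, along the tool's axes at that moment; what a row does not reach only later rows make up. A row lasts 1/10 s, in which the tool goes at most 50 mm and 8.59 degrees, less where a joint would pass 70% of its speed; a pose out of reach is approached as far as the arm can. A call with a gripper value outside its range is refused whole. The fingers move at their own pace and stop on an object; the grip force is fixed at half the most. Time passes only in rows, so rows that repeat a pose let the fingers close, or fill a call up. It gives the time, the measured TCP pose, the force, the opening and the grip force at its end, in the units of the state.
- bot.get_obs(): the state, without advancing time (a new reading comes with each control period).
- bot.capture(name): name is "side" or "top" or "wrist"; returns (picture, depth): 480x640x3 uint8, red, green, blue; 480x640 float32, mm along the optical axis (not along the pixel's ray), 0 where there is no reading.
- bot.calibration(name): a dict with "vertical_fov" (degrees; the focal length in pixels is half the picture's height over the tangent of half this angle, whatever the lens; pixels are square), "cx", "cy" (the principal point, pixels), "rvec" (rotation vector, rad) and "tvec" (3), from world to camera coordinates, as OpenCV has them; the wrist camera has in their place "tool_from_camera" (4x4, takes a point from camera to tool coordinates, whose origin is the TCP and whose axes are the flange's). Camera axes: x right, y down, z forward; pixel columns grow to the right and rows downward; lengths in mm; the calibration is good to about 2 mm. A picture is of the moment at which its call begins: read the wrist's pose just before it. calibration takes no time and is no camera call.
- bot.close_job(): hands the job in; it is judged then, once.
The state is a dict: "time": time; "joint_positions": joint angles; "dq": joint speeds; "tau": joint torques, N m; "tool_pos": TCP position; "tcp_rot": TCP orientation; "contact_force": force on the tool from outside, world axes, zero at the start; "moment": the same for the moment, N m; "grip_width": finger opening in mm; "finger_force": force on a finger pad.
Only numpy, scipy, OpenCV 4.12 (cv2) and the standard library are available. Lean on these libraries where they do the work, as an engineer would, in place of code of your own. Each camera call takes 0.05 s, during which the arm holds its last target. There are 200 camera calls.

## Task

A lock cylinder lies in the wooden tray behind two bottles. First stand both bottles upright on the cork mat, then open the metal case, lay the cylinder in the middle of its foam cradle along the slot, and shut the lid fully. At the end, stand each bottle back upright in the tray on the very spot where it stood at the start; do not knock the bottles over, and leave the roll of tape and the tape measure where they are.

Things in the scene. Friction and masses are not known exactly. Their poses are not given: they have to be found in the camera images.
- tray: Open plywood tray, fixed, 150 (x) x 170 (y) x 20 mm high, walls and floor 5 mm thick. Origin at the centre of its underside, inner floor 5 mm above it. Its x axis points from the row of bottles (at x about -30 mm, y about +33 and -33 mm, either bottle on either side) to the cylinder behind them (x about +11 mm).
- mat: Flat cork mat, fixed, 120 (x) x 180 (y) x 4 mm thick; the side area for parking the bottles. Origin at the centre of its underside, top surface 4 mm above it.
- case: Fixed aluminium case, 122 (x) x 130 (y) x 44 mm without lid, walls 5 mm. Origin: centre of underside. Hinge along y at x +61, z +44 mm. Foam floor at z 8 mm; four foam blocks up to z 18 mm (|x| 16-52, |y| 20-38 mm) form the cradle: a 32 mm wide slot along y, and a 40 mm gap along x for fingers. The cylinder belongs in the slot, long way along y, centred on the origin, either way round.
- case_lid (a joint): Hinge of the case lid (plate 122 x 130 x 5 mm): 0 shut, grows as the front edge (-x side of the case) rises, 1.9 rad fully open, leaning back (a hard stop; 1.6 to 1.75 is open enough). The hinge has some friction: the light lid stays where it is left, so lead it fully down. It starts shut or up to 0.15 rad ajar.
- lid_knob (a point): Centre of the dark steel grip in front of the middle of the lid's front edge: a short barrel, 16 mm in diameter, 14 mm long along y, on an 8 mm neck; 152 mm from the hinge axis along the lid (30 mm beyond the edge), 5 mm above the lid's underside; lid shut: x -91, y 0, z +49 mm in the case's frame. Pinch its flat ends from above, fingers along the case's y; it turns between the pads.
- cylinder: Nickel-coloured euro-profile lock cylinder, 17 (x) x 64 (y) x 29 mm (z), 0.14 to 0.28 kg, lying on its narrow edge; the two end parts are 25 mm high, with a low 12 mm gap and a thin cam at the middle. Origin at the centre of its underside, y along its length. Grasp across the 17 mm width. At the start it lies in the tray close behind the bottles.
- oil_bottle: Red bottle with a white cap, 50 mm in diameter, 120 mm high (straight round body to about 85 mm, then shoulders), 0.11 to 0.22 kg. Origin at the centre of its underside, z up. Stands in the tray at the start.
- polish_bottle: White bottle with a red cap, 45 mm in diameter, 110 mm high (straight round body to about 75 mm, then shoulders), 0.10 to 0.21 kg. Origin at the centre of its underside, z up. Stands in the tray at the start.
- roll_of_tape: Bystander: green roll of insulating tape lying flat, 64 mm in diameter, 20 mm high. Origin at the centre of its underside. To be left alone.
- measuring_tape: Bystander: yellow pocket tape measure, 35 x 73 x 58 mm. Origin at the centre of its underside. To be left alone.
Things that resemble listed ones, but are neither listed nor needed, are in the scene too. Leave any turquoise look-alike of the polish_bottle alone.

How it is judged (in metres and radians):
On the way, in this order (a step that is already met when the one before it is completed fails the run):
1. both bottles stand upright on the cork mat, the cylinder still in the tray (x of oil_bottle in the frame of mat between -0.06 and 0.06 m and y of oil_bottle in the frame of mat between -0.09 and 0.09 m and z of each of oil_bottle, polish_bottle in the frame of mat below 0.012 m and angle between each of oil_bottle, polish_bottle's own z axis and vertical below 0.15 rad and x of polish_bottle in the frame of mat between -0.06 and 0.06 m and y of polish_bottle in the frame of mat between -0.09 and 0.09 m and distance of cylinder from where it was at the start of the episode below 0.03 m), for 0.2 s.
2. the cylinder lies in the cradle of the case (x of cylinder in the frame of case between -0.012 and 0.012 m and y of cylinder in the frame of case between -0.015 and 0.015 m and z of cylinder in the frame of case between 0 and 0.014 m and angle between the y axis of cylinder and the y axis of case, either way round below 0.3 rad and angle between cylinder's own z axis and vertical below 0.2 rad), for 0.2 s.
At the end, for the whole second after the job is handed in: The cylinder lies at rest in the cradle of the case, within 12 mm of the middle across and 15 mm along the slot and within 0.3 rad of its direction; the lid is shut (below 0.06 rad); each bottle stands upright and at rest within 15 mm of where it stood at the start (all of step 2 and distance of each of oil_bottle, polish_bottle from where it was at the start of the episode below 0.015 m and angle between each of oil_bottle, polish_bottle's own z axis and vertical below 0.1 rad and linear speed of each of oil_bottle, polish_bottle, cylinder below 0.02 m/s and value of joint case_lid below 0.06 rad); the robot touches nothing.
It fails at once if a bottle is knocked over (angle between any of oil_bottle, polish_bottle's own z axis and vertical above 0.7 rad).
It fails at once if the roll of tape or the tape measure is moved more than 20 mm (distance of any of roll_of_tape, measuring_tape from where it was at the start of the episode above 0.02 m).
It also fails if it takes over 144 s, if anything falls off the work surface, if the arm or the gripper's body presses on something with over 40 N, if the wrist force passes 120 N, or if a joint passes its speed limit or range.

## Working session

There is one attempt and no reset: what is moved stays moved. The work goes in short steps, Python scripts to look and compute and a shell command to move; the robot and the scene stay as the last step left them, time stands still between calls to the robot, and variables do not carry over. Pictures are saved under pics/ and viewed, at most 14 in all, crops included, and the job is handed in when it is done.

```bash
mkdir -p pics
cat > h.py <<'E'
import numpy as np, cv2
from plant import bot
from scipy.spatial.transform import Rotation as R
def K(c): 
    f=240/np.tan(np.radians(c["vertical_fov"]/2)); return f,c["cx"],c["cy"]
def cloud(name):
    o=bot.get_obs(); im,d=bot.capture(name); c=bot.calibration(name); f,cx,cy=K(c)
    v,u=np.mgrid[:480,:640]; P=np.stack([(u-cx)/f*d,(v-cy)/f*d,d],-1).astype(float)
    if name=="wrist":
        T=np.array(c["tool_from_camera"]); P=P@T[:3,:3].T+T[:3,3]
        P=P@R.from_euler('xyz',o["tcp_rot"]).as_matrix().T+np.array(o["tool_pos"])
    else:
        Rm=cv2.Rodrigues(np.array(c["rvec"],float))[0]; P=(P-np.array(c["tvec"]).ravel())@Rm
    P[d==0]=np.nan
    return im,P
def save(n,im): cv2.imwrite(f"pics/{n}.png",im[...,::-1])
E
python3 - <<'E'
from h import *
print(bot.get_obs(),bot.grip_point_offset)
for n in("top","side"):
    im,P=cloud(n); save(n+"0",im); np.save(n+"0.npy",P); print(bot.calibration(n))
E
```

```text
{'time': 0.0, 'joint_positions': array([-1.33499065e+00,  3.42722727e-01,  1.52506193e+00,  8.19231867e-06,
        1.27538378e+00, -1.45989962e-01]), 'dq': array([-0.0007229 , -0.00048086,  0.00062651, -0.00093163, -0.00057749,
       -0.00040159]), 'tau': array([ 4.66926358e-04, -4.31242526e+01, -2.44216150e+01,  7.18640070e-02,
        5.60111320e-02, -1.38967848e-04]), 'tool_pos': array([ 195.53625674, -486.77100152,  226.02928513]), 'tcp_rot': array([-3.14003477e+00, -2.36983501e-04,  3.81793063e-01]), 'contact_force': array([ 0.22649237, -0.56325843, -0.18267655]), 'moment': array([-0.00505313,  0.04595012,  0.04791934]), 'finger_force': 0.0, 'grip_width': 91.88426339257292} -18.8
{'vertical_fov': 52.187272250993026, 'cx': 318.466977581404, 'cy': 238.33904796215882, 'rvec': array([ 2.16229188, -2.15817832,  0.1090854 ]), 'tvec': array([ -50.43641204,  552.20256751, 1285.14712246])}
{'vertical_fov': 55.99027656398407, 'cx': 321.23833956241094, 'cy': 240.6745119960068, 'rvec': array([ 0.51952631, -2.69837123,  1.16931373]), 'tvec': array([504.82184757, 205.83516219, 937.64272046])}
```

View pics/top0.png

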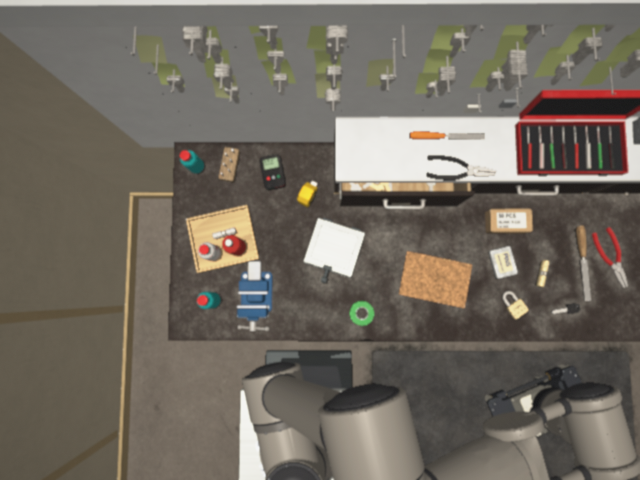

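View pics/side0.png

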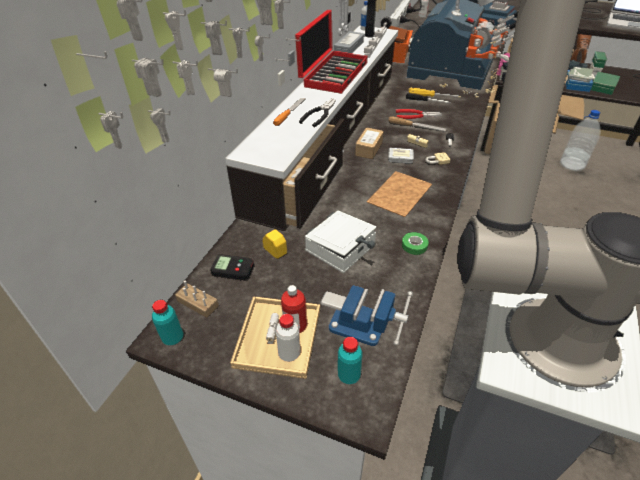

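The top view shows the tray at (222,238), polish bottle (208,252), oil bottle (233,244), cylinder (224,232), case (334,247) with its knob (326,274), mat (436,279) and tape roll (362,313). A vise at (254,295) stands close to the tray. In the side view the turquoise look-alikes stand outside the tray.

Run:
```python
from h import *
im=cv2.imread("pics/top0.png"); P=np.load("top0.npy"); hsv=cv2.cvtColor(im,cv2.COLOR_BGR2HSV).astype(int)
H,S,V=hsv[...,0],hsv[...,1],hsv[...,2]; z=P[...,2]
def box(u0,u1,v0,v1): 
    m=np.zeros(z.shape,bool); m[v0:v1,u0:u1]=1; return m
def rect(n,m):
    m=cv2.morphologyEx(m.astype(np.uint8),cv2.MORPH_OPEN,np.ones((3,3)))>0
    p=P[m][:,:2]; r=cv2.minAreaRect(p.astype(np.float32)); print(n,m.sum(),r,"z",np.nanmedian(z[m]),cv2.boxPoints(r).round().tolist())
rect("mat",box(390,480,245,315)&(H>5)&(H<20)&(S>90)&(V>90)&(z<12))
rect("lid",box(298,370,212,285)&(z>38)&(z<80)&(S<60)&(V>150))
rect("tray",box(178,265,200,280)&(z<27)&(z>0)&(H>10)&(H<28)&(S>50)&(V>120))
for n,b in(("knob",box(315,340,262,290)),):
    m=b&(z>30)&(V<110); p=P[m]; print(n,m.sum(),np.median(p,0),p.min(0),p.max(0))
for s in("top","side"):
    Q=np.load(s+"0.npy").reshape(-1,3); ok=~np.isnan(Q[:,0]); I=cv2.imread(f"pics/{s}0.png").reshape(-1,3)
    print(s)
    # region of tray
    c=P[238,222]
    near=ok&(np.hypot(Q[:,0]-c[0],Q[:,1]-c[1])<130)
    for z0,z1 in((25,40),(40,60),(60,80),(100,112),(112,125)):
        q=Q[near&(Q[:,2]>z0)&(Q[:,2]<z1)]
        lab=cv2.connectedComponentsWithStats
        g=np.zeros((300,300),np.uint8); ij=((q[:,:2]-c[:2])+150).astype(int); g[ij[:,0],ij[:,1]]=1
        g=cv2.dilate(g,np.ones((7,7))); n,L=cv2.connectedComponents(g); l=L[ij[:,0],ij[:,1]]
        for k in range(1,n):
            w=q[l==k]
            if len(w)>8: print(z0,len(w),w.mean(0).round(),w.min(0).round(),w.max(0).round())
```

```text
mat 3054 ((444.8293151855469, -366.703125), (184.92295837402344, 124.25405883789062), 78.44425964355469) z 3.3795330057466155 [[365.0, -445.0], [487.0, -470.0], [524.0, -289.0], [402.0, -264.0]]
lid 2251 ((527.7567138671875, -90.82958221435547), (130.02590942382812, 124.03079223632812), 71.72317504882812) z 55.274142244565525 [[448.0, -133.0], [566.0, -172.0], [607.0, -49.0], [489.0, -10.0]]
tray 2370 ((555.073974609375, 216.46591186523438), (155.79107666015625, 176.2803497314453), 13.16075611114502) z 5.493379006872381 [[459.0, 285.0], [499.0, 113.0], [651.0, 148.0], [611.0, 320.0]]
knob 79 [455.33864879 -66.86471621  66.03071739] [432.36225716 -80.13903856  30.15152649] [473.82527457 -56.53786585  74.49058008]
top
25 19 [509. 223.  32.] [493. 218.  25.] [534. 235.  40.]
25 19 [521. 158.  34.] [506. 149.  26.] [546. 175.  40.]
25 105 [568. 206.  28.] [553. 176.  25.] [581. 237.  37.]
40 93 [477. 123.  56.] [455. 106.  50.] [490. 135.  60.]
40 27 [509. 224.  49.] [492. 217.  41.] [534. 242.  60.]
40 26 [523. 155.  50.] [508. 149.  41.] [549. 166.  60.]
60 36 [508. 223.  71.] [493. 21
[... 371 characters left out ...]
 40.]
25 41 [512. 184.  33.] [508. 172.  26.] [517. 194.  39.]
25 173 [569. 210.  29.] [556. 175.  25.] [584. 240.  36.]
40 164 [475. 128.  57.] [451. 104.  50.] [491. 139.  60.]
40 138 [509. 257.  50.] [494. 236.  40.] [534. 265.  60.]
40 72 [514. 186.  51.] [508. 167.  40.] [524. 198.  59.]
60 10 [465. 127.  61.] [459. 121.  60.] [469. 134.  62.]
60 154 [508. 256.  70.] [494. 231.  60.] [535. 264.  80.]
60 125 [522. 191.  71.] [509. 165.  60.] [553. 201.  80.]
100 53 [513. 249. 107.] [503. 235. 100.] [531. 255. 112.]
100 121 [531. 180. 103.] [514. 159. 100.] [553. 193. 112.]
112 124 [517. 242. 115.] [505. 229. 112.] [530. 254. 118.]
112 61 [533. 178. 120.] [526. 167. 112.] [544. 185. 125.]
```

```bash
cat >> h.py <<'E'
def go(x,y,z,yaw):
    o=bot.get_obs(); M=R.from_euler('xyz',o["tcp_rot"]).as_matrix(); p=np.array(o["tool_pos"])
    d=M.T@(np.array([x,y,z])-p)/10
    cy=np.degrees(np.arctan2(M[1,0],M[0,0]))
    print("t",round(o["time"],2),"at",p.round(1),"yaw",cy.round(2),"rpy",np.round(o["tcp_rot"],3),"| shift cm",d.round(2),"turn",round((cy-yaw+180)%360-180,2))
E
python3 -c "
from h import *
go(533,177,205,103.2)"
python3 -m crank '[[[1,5,-4,0,-8],[1,10,-8,0,-16],[1,15,-12,0,-24],[1,19,-15.5,0,-32],[1,23,-19,0,-40],[1,27,-22.5,0,-48],[1,31,-26,0,-56],[1,35,-30,0,-64],[1,38.5,-33.5,0,-72],[1,42,-37,0,-81]]]'
python3 -c "
from h import *
go(533,177,205,103.2)"
```

```text
t 0.1 at [ 195.5 -486.9  226.1] yaw 21.88 rpy [-3.14  -0.     0.382] | shift cm [ 56.05 -49.03   2.19] turn -81.32
time: 1.1
tool_pos: [423.7, -40.4, 226.7]
tcp_rot: [3.142, 0.0, 1.794]
contact_force: [0.9, -1.4, 0.0]
grip_width: 91.3
finger_force: 0.0
t 1.1 at [423.7 -40.4 226.7] yaw 102.8 rpy [3.142 0.    1.794] | shift cm [18.78 15.48  2.16] turn -0.4
```

```bash
python3 -m crank '[[[1,4,3,0,0],[1,8,6.5,0,0],[1,12,10,0,0],[1,15,12.5,0.5,0],[1,15,12.5,1.5,0],[1,15,12.5,2,0],[1,15,12.5,2.2,0],[1,15,12.5,2.2,0],[1,15,12.5,2.2,0],[1,15,12.5,2.2,0]]]'
python3 - <<'E'
from h import *
go(533,177,205,103.2)
for n in("side","wrist"):
    im,P=cloud(n); save(n+"1",im); np.save(n+"1.npy",P)
E
```

```text
time: 2.1
tool_pos: [513.2, 130.3, 205.3]
tcp_rot: [3.141, 0.0, 1.787]
contact_force: [-0.3, 0.3, -1.7]
grip_width: 91.4
finger_force: 0.0
t 2.1 at [513.2 130.3 205.3] yaw 102.4 rpy [3.141 0.    1.787] | shift cm [4.14 2.94 0.03] turn -0.8
```

View pics/side1.png

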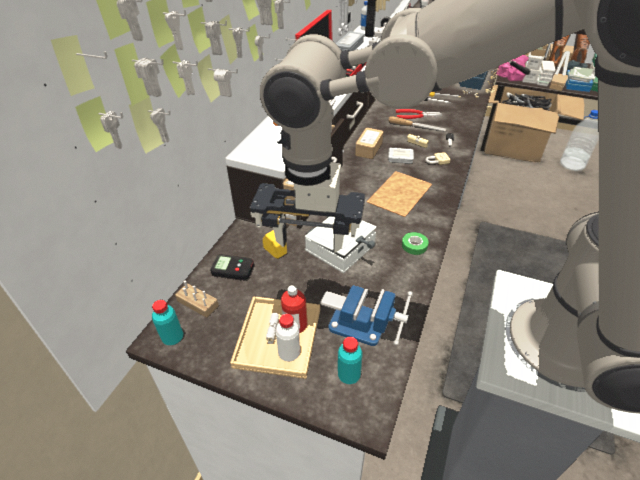

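View pics/wrist1.png

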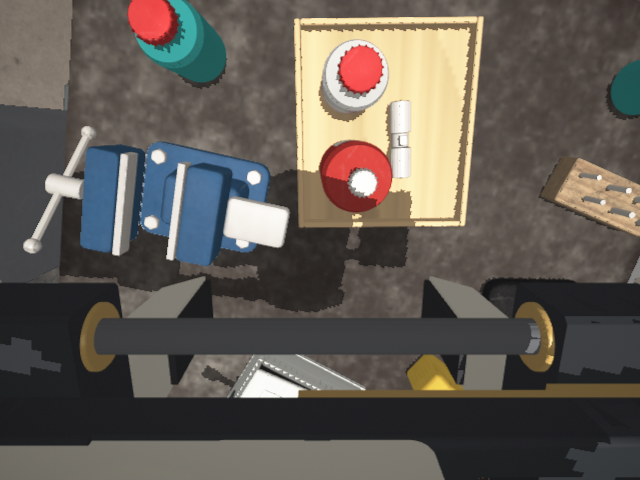

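Side view: the arm is above the tray. The gripper body is wide along its closing line, (252,200)–(362,210). In the wrist view, oil is at (356,176), polish at (356,75) and the cylinder at (400,140) behind both. I'll measure the body extents and refine the poses.

Run:
```python
from h import *
o=bot.get_obs(); M=R.from_euler('xyz',o["tcp_rot"]).as_matrix(); p=np.array(o["tool_pos"])
P=np.load("side1.npy").reshape(-1,3); q=(P-p)@M; q=q[(np.abs(q[:,0])<90)&(np.abs(q[:,1])<130)&(q[:,2]<10)&(q[:,2]>-260)]
for z in range(-260,10,15):
    w=q[(q[:,2]>=z)&(q[:,2]<z+15)]
    if len(w): print(z,len(w),np.percentile(w,1,axis=0).round(),np.percentile(w,99,axis=0).round())
P=np.load("wrist1.npy"); im=cv2.imread("pics/wrist1.png"); hsv=cv2.cvtColor(im,cv2.COLOR_BGR2HSV).astype(int); z=P[...,2]
m=np.zeros(z.shape,bool); m[95:185,388:415]=1
m&=(z>15)&(z<40)&(hsv[...,1]<60); w=P[m]; print("cyl",len(w),cv2.minAreaRect(w[:,:2].astype(np.float32)),w[:,2].max())
m=np.zeros(z.shape,bool); m[10:235,290:490]=1
m&=(z<27)&(z>-5)&(hsv[...,0]>10)&(hsv[...,0]<28)&(hsv[...,1]>50)&(hsv[...,2]>140)
w=P[m]; print("tray",len(w),cv2.minAreaRect(w[:,:2].astype(np.float32)))
for n,(u0,u1,v0,v1) in dict(pol=(320,392,35,115),oil=(315,395,138,215)).items():
    w=P[v0:v1,u0:u1].reshape(-1,3)
    for a,b in((50,70),(70,90),(104,130)):
        k=w[(w[:,2]>a)&(w[:,2]<b)]
        if len(k)>5: print(n,a,len(k),cv2.minEnclosingCircle(k[:,:2].astype(np.float32)),k[:,2].max())
```

```text
-260 476 [  -3.  -36. -260.] [  39.   34. -245.]
-245 451 [   3.  -36. -245.] [  39.   36. -230.]
-230 397 [   3.  -36. -230.] [  38.   35. -215.]
-215 459 [  -6.  -38. -215.] [  40.   38. -200.]
-200 216 [   4.  -38. -200.] [  40.   36. -185.]
-185 479 [ -10.  -36. -184.] [  37.   36. -170.]
-170 588 [ -35.  -49. -170.] [  38.   28. -156.]
-155 146 [ -19.  -49. -154.] [  24.   17. -140.]
-140 343 [ -21.  -49. -140.] [  27.   17. -125.]
-125 380 [ -24.  -91. -125.] [  27.   90. -110.]
-110 1809 [ -35.  -93. -110.] [ 37.  94. -96.]
-95 866 [-30. -85. -95.] [ 37.  87. -80.]
-80 272 [-26. -85. -80.] [ 37.  87. -67.]
-65 20 [-12.  49. -65.] [ 11.  54. -50.]
-50 132 [ -7. -63. -49.] [ 13.  65. -35.]
-35 128 [ -8. -62. -35.] [ 12.  65. -21.]
-20 113 [ -7. -61. -20.] [12. 62. -6.]
-5 16 [ -5. -50.  -4.] [11. 54.  1.]
cyl 1442 ((567.4637451171875, 209.24530029296875), (16.02821922302246, 62.57085037231445), 15.604440689086914) 37.14101221487266
tray 22930 ((557.7393188476562, 215.86119079589844), (158.4532470703125, 179.80091857910156), 13.153621673583984)
pol 50 91 ((510.830810546875, 233.56533813476562), 20.4409236907959) 69.93910691315773
pol 70 759 ((515.2994384765625, 241.9417266845703), 22.429750442504883) 89.99849775458121
pol 104 1718 ((515.30810546875, 241.4181365966797), 13.90593147277832) 118.07632422277945
oil 50 71 ((519.86083984375, 183.51681518554688), 20.88348960876465) 69.59666315306194
oil 70 207 ((531.8651123046875, 177.0467071533203), 25.07427406311035) 89.93727910044954
oil 104 1000 ((531.6466064453125, 177.4180145263672), 13.439237594604492) 127.70262949336873
```

The body is ±94 mm along the closing line from 67 to 125 mm behind the TCP, so gripping the cylinder across its width would put the body into the open lid. I'll grip the cylinder by its ends, 64 mm apart, with the fingers along the slot. The oil bottle comes first.

```bash
python3 -m crank '[[[1,2,1.5,0,0],[1,4.1,2.9,0,-0.6],[1,4.1,2.9,0,-0.6],[1,4.1,2.9,0,-0.6],[1,4.1,2.9,3,-0.6],[1,4.1,2.9,6,-0.6],[1,4.1,2.9,9,-0.6],[1,4.1,2.9,12,-0.6],[1,4.1,2.9,13.5,-0.6],[1,4.1,2.9,14.2,-0.6]]]'
python3 -c "
from h import *
go(532,177,63,103.2)"
python3 -m crank '[[[1,0,0,0,0],[0.6,0,0,0,0],[0.4,0,0,0,0],[0.4,0,0,0,0],[0.4,0,0,0,0],[0.4,0,0,0,0],[0.4,0,0,0,0],[0.4,0,0,0,0],[0.4,0,0,0,0],[0.4,0,0,0,0]]]'
```

```text
time: 3.2
tool_pos: [531.3, 176.2, 61.2]
tcp_rot: [-3.138, 0.0, 1.798]
contact_force: [0.0, -0.0, 0.2]
grip_width: 91.9
finger_force: 0.0
t 3.2 at [531.3 176.2  61.2] yaw 103.02 rpy [-3.138  0.     1.798] | shift cm [ 0.07  0.09 -0.18] turn -0.18
time: 4.2
tool_pos: [532.5, 177.3, 62.8]
tcp_rot: [3.142, 0.0, 1.799]
contact_force: [-1.0, -0.4, 0.8]
grip_width: 48.9
finger_force: 29.9
```

```bash
python3 -m crank '[[[0.4,0,0,-1.5,0],[0.4,0,0,-4,0],[0.4,0,0,-7,0],[0.4,0,0,-10,0],[0.4,-1,-0.4,-11.5,0],[0.4,-4,-1.6,-11.5,0],[0.4,-8,-3.3,-11.5,0],[0.4,-12,-5,-11.5,0],[0.4,-16,-6.6,-11.5,0],[0.4,-20,-8.3,-11.5,0]]]'
python3 -m crank '[[[0.4,-4,-1.7,0,0],[0.4,-8,-3.4,0,0],[0.4,-12,-5,0,0],[0.4,-16,-6.7,0,0],[0.4,-20,-8.3,0,0],[0.4,-24,-10,0,0],[0.4,-28,-11.6,0,0],[0.4,-31,-12.9,0,0],[0.4,-32.5,-13.5,0,0],[0.4,-32.5,-13.5,0,0]]]'
python3 -c "
from h import *
go(437,-408,62.5,103.2)"
```

```text
time: 5.2
tool_pos: [495.6, -38.3, 176.9]
tcp_rot: [-3.14, -0.0, 1.799]
contact_force: [0.1, -0.3, -2.5]
grip_width: 49.2
finger_force: 29.9
time: 6.2
tool_pos: [437.5, -385.1, 176.6]
tcp_rot: [-3.141, -0.001, 1.796]
contact_force: [-0.9, 0.2, -2.6]
grip_width: 48.8
finger_force: 29.9
t 6.2 at [ 437.5 -385.1  176.6] yaw 102.91 rpy [-3.141e+00 -1.000e-03  1.796e+00] | shift cm [-2.23 -0.55 11.41] turn -0.29
```

```bash
python3 -m crank '[[[0.4,-1.2,-0.3,1,0],[0.4,-2.2,-0.6,3.5,0],[0.4,-2.2,-0.6,6.5,0],[0.4,-2.2,-0.6,9,0],[0.4,-2.2,-0.6,10.5,0],[0.4,-2.2,-0.6,11.2,0],[0.4,-2.2,-0.6,11.4,0],[0.4,-2.2,-0.6,11.4,0],[0.4,-2.2,-0.6,11.4,0],[0.4,-2.2,-0.6,11.4,0]]]'
python3 -m crank '[[[0.7,0,0,0,0],[1,0,0,0,0],[1,0,0,0,0],[1,0,0,0,0],[1,0,0,0,0],[1,0,0,-2,0],[1,0,0,-5,0],[1,0,0,-9,0],[1,0,0,-12,0],[1,0,0,-14,0]]]'
python3 -c "
from h import *
go(515.5,242,205,103.2)"
```

```text
time: 7.2
tool_pos: [438.4, -406.5, 64.7]
tcp_rot: [3.141, 0.002, 1.799]
contact_force: [0.2, -0.2, -1.9]
grip_width: 48.8
finger_force: 29.9
time: 8.2
tool_pos: [438.5, -406.7, 206.6]
tcp_rot: [3.14, 0.003, 1.799]
contact_force: [0.1, -0.1, -0.6]
grip_width: 91.8
finger_force: 0.0
t 8.2 at [ 438.5 -406.7  206.6] yaw 103.07 rpy [3.140e+00 3.000e-03 1.799e+00] | shift cm [ 6.145e+01  2.218e+01 -1.000e-02] turn -0.13
```

```bash
python3 -m crank '[[[1,4,1.4,0,0],[1,8.5,3,0,0],[1,13,4.7,0,0],[1,17.5,6.3,0,0],[1,22,7.9,0,0],[1,26.5,9.5,0,0],[1,31,11.2,0,0],[1,35.5,12.8,0,0],[1,40,14.4,0,0],[1,44,15.9,0,0]]]'
python3 -m crank '[[[1,4,1.4,0,0],[1,8,2.9,0,0],[1,12,4.3,0,0],[1,15,5.4,0,0],[1,17.4,6.3,0,0],[1,17.4,6.3,0,0],[1,17.4,6.3,0,0],[1,17.4,6.3,0,0],[1,17.4,6.3,0,0],[1,17.4,6.3,0,0]]]'
python3 - <<'E'
from h import *
go(515.5,242,54,103.2)
im,P=cloud("top"); save("top2",im[170:330,160:500].repeat(2,0).repeat(2,1))
E
```

```text
time: 9.2
tool_pos: [493.2, 60.7, 204.0]
tcp_rot: [3.141, 0.0, 1.799]
contact_force: [1.1, -0.0, -0.7]
grip_width: 92.0
finger_force: 0.0
time: 10.2
tool_pos: [515.5, 241.2, 203.9]
tcp_rot: [3.141, 0.0, 1.798]
contact_force: [-0.5, -0.4, 1.2]
grip_width: 91.8
finger_force: 0.0
t 10.2 at [515.5 241.2 203.9] yaw 102.99 rpy [3.141 0.    1.798] | shift cm [ 0.08  0.02 14.99] turn -0.21
```

View pics/top2.png

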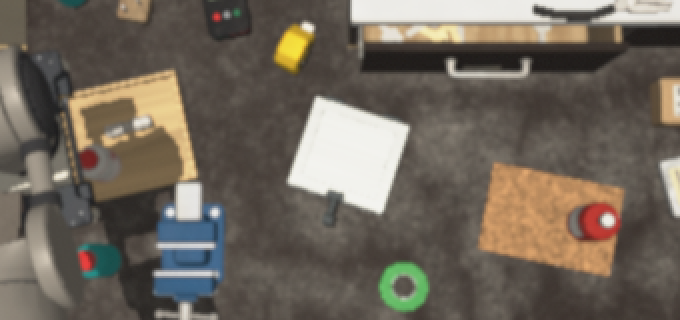

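The crop shows the oil bottle upright on the mat at (597,221). The polish bottle is under the gripper at (97,160) and the cylinder is untouched at (127,127). Now I grasp the polish bottle.

```bash
python3 -m crank '[[[1,0,0,2,0],[1,0,0,5,0],[1,0,0,9,0],[1,0,0,12,0],[1,0,0,14,0],[1,0,0,15,0],[1,0,0,15,0],[1,0,0,15,0],[1,0,0,15,0],[1,0,0,15,0]]]'
python3 -m crank '[[[0.6,0,0,0,0],[0.4,0,0,0,0],[0.35,0,0,0,0],[0.35,0,0,0,0],[0.35,0,0,0,0],[0.35,0,0,0,0],[0.35,0,0,-1,0],[0.35,0,0,-4,0],[0.35,0,0,-8,0],[0.35,0,0,-11.5,0]]]'
python3 -c "
from h import *
go(453,-326,170,103.2)"
```

```text
time: 11.25
tool_pos: [516.1, 242.3, 54.9]
tcp_rot: [3.139, -0.0, 1.799]
contact_force: [-0.2, -0.6, 0.7]
grip_width: 91.8
finger_force: 0.0
time: 12.25
tool_pos: [515.2, 242.1, 170.6]
tcp_rot: [-3.142, 0.0, 1.799]
contact_force: [0.2, -0.0, -1.5]
grip_width: 44.0
finger_force: 30.0
t 12.25 at [515.2 242.1 170.6] yaw 103.07 rpy [-3.142  0.     1.799] | shift cm [-53.93 -18.9    0.07] turn -0.13
```

```bash
python3 -m crank '[[[0.35,-2,-0.7,0,0],[0.35,-6,-2.1,0,0],[0.35,-10,-3.5,0,0],[0.35,-14,-4.9,0,0],[0.35,-18,-6.3,0,0],[0.35,-22,-7.7,0,0],[0.35,-26,-9.1,0,0],[0.35,-30,-10.5,0,0],[0.35,-34,-11.9,0,0],[0.35,-38,-13.3,0,0]]]'
python3 -m crank '[[[0.35,-4,-1.4,0,0],[0.35,-8,-2.8,0,0],[0.35,-12,-4.2,0,0],[0.35,-14.5,-5.1,0,0],[0.35,-15.9,-5.6,0,0],[0.35,-15.9,-5.6,2,0],[0.35,-15.9,-5.6,5,0],[0.35,-15.9,-5.6,8,0],[0.35,-15.9,-5.6,10,0],[0.35,-15.9,-5.6,11,0]]]'
python3 -c "
from h import *
go(453,-326,53.7,103.2)"
```

```text
time: 13.25
tool_pos: [471.2, -159.7, 169.3]
tcp_rot: [3.141, 0.0, 1.799]
contact_force: [1.1, 0.4, -1.5]
grip_width: 44.1
finger_force: 30.0
time: 14.25
tool_pos: [452.5, -324.1, 57.1]
tcp_rot: [-3.14, -0.003, 1.8]
contact_force: [-0.5, -0.4, -1.5]
grip_width: 44.4
finger_force: 30.0
t 14.25 at [ 452.5 -324.1   57.1] yaw 103.11 rpy [-3.14e+00 -3.00e-03  1.80e+00] | shift cm [-0.19  0.    0.34] turn -0.09
```

```bash
python3 -m crank '[[[0.35,0,0,0.1,0],[0.35,0,0,0.1,0],[0.35,0,0,0.2,0],[0.35,0,0,0.2,0],[0.35,0,0,0.2,0],[0.6,0,0,0.2,0],[1,0,0,0.2,0],[1,0,0,0.2,0],[1,0,0,0.2,0],[1,0,0,0.2,0]]]'
python3 -c "
from h import *
go(453,-326,205,103.2)
yaw=-18.3;c=np.cos(np.radians(yaw));s=np.sin(np.radians(yaw))
print(bot.calibration('wrist')['tool_from_camera'])"
```

```text
time: 15.25
tool_pos: [453.2, -325.7, 56.8]
tcp_rot: [3.142, 0.0, 1.799]
contact_force: [0.5, -0.7, 0.1]
grip_width: 79.3
finger_force: 0.0
t 15.25 at [ 453.2 -325.7   56.8] yaw 103.07 rpy [3.142 0.    1.799] | shift cm [ -0.03  -0.02 -14.82] turn -0.13
[[ 1.00096981e-03 -9.64264926e-01 -2.64938012e-01  7.22293076e+01]
 [ 9.99999498e-01  9.52555865e-04  3.11216567e-04  3.97116956e-01]
 [-4.77269626e-05 -2.64938190e-01  9.64265396e-01 -1.59196305e+02]
 [ 0.00000000e+00  0.00000000e+00  0.00000000e+00  1.00000000e+00]]
```

```bash
python3 -m crank '[[[1,0,0,-1,0],[1,0,0,-3,0],[1,0,0,-6,0],[1,0,0,-10,0],[1,0,0,-14,0],[1,0,0,-17.5,0],[1,2,0.8,-18,-4],[1,5,1.9,-18,-10],[1,9,3,-18,-17],[1,13,4,-18,-25]]]'
python3 -m crank '[[[1,3.5,0,0,-8],[1,7,0,0,-16],[1,10,0,0,-24],[1,12,0,0,-32],[1,12,0,0,-34],[1,12,0,0,-34],[1,12,0,0,-34],[1,12,0,0,-34],[1,12,0,0,-34],[1,12,0,0,-34]]]'
python3 - <<'E'
from h import *
go(445,-64,150,161.7)
im,P=cloud("wrist"); save("wrist3",im); np.save("wrist3.npy",P)
im,P=cloud("side"); save("side3",im); np.save("side3.npy",P)
E
```

```text
time: 16.25
tool_pos: [462.6, -188.8, 237.5]
tcp_rot: [3.141, 0.001, 2.239]
contact_force: [-0.5, 0.6, -0.2]
grip_width: 91.9
finger_force: 0.0
time: 17.25
tool_pos: [388.8, -95.7, 236.6]
tcp_rot: [-3.142, -0.0, 2.828]
contact_force: [-0.6, -0.0, -0.7]
grip_width: 92.0
finger_force: 0.0
t 17.25 at [388.8 -95.7 236.6] yaw 162.03 rpy [-3.142 -0.     2.828] | shift cm [-4.37  4.75  8.66] turn 0.33
```

View pics/wrist3.png

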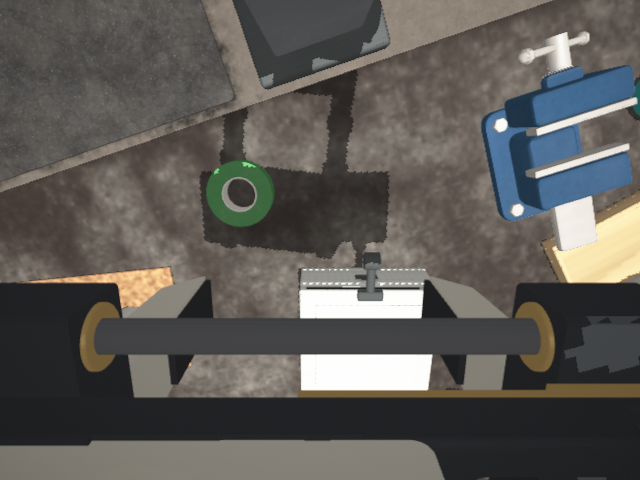

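The wrist view shows the case's front edge at (365,280), the knob near (370,260–297) and the tape roll at (240,193). I'll take the knob's position from depth.

Run:
```python
from h import *
P=np.load("wrist3.npy"); im=cv2.imread("pics/wrist3.png").max(2)
for v in range(250,304,4): print(v,[ (P[v,u].round().astype(int).tolist() if im[v,u]<100 else 0) for u in (362,370,378)])
w=P[300:388,304:425].reshape(-1,3); w=w[w[:,2]>40]; r=cv2.minAreaRect(w[:,:2].astype(np.float32))
c,s=np.cos(np.radians(-18.3)),np.sin(np.radians(-18.3))
A=np.c_[(w[:,:2]-[527.5,-91])@np.array([[c,-s],[s,c]]),w[:,2]]
x=A[:,0]; print("lid plane", np.polyfit(x,A[:,2],1), A.min(0),A.max(0))
Q=np.load("side3.npy").reshape(-1,3); Q=Q[~np.isnan(Q[:,0])]; B=np.c_[(Q[:,:2]-[527.5,-91])@np.array([[c,-s],[s,c]]),Q[:,2]]
k=(np.abs(B[:,0])<65)&(np.abs(B[:,1])<68)&(B[:,2]>44)&(B[:,2]<85); l=B[k]; print("side lid",len(l),np.polyfit(l[:,0],l[:,2],1),np.percentile(l,[1,99],axis=0))
k=(B[:,0]>-125)&(B[:,0]<-64)&(np.abs(B[:,1])<25)&(B[:,2]>25)&(B[:,2]<90); l=B[k]; print("side knob",len(l),np.percentile(l,[2,50,98],axis=0).round(1))
Pw=P.reshape(-1,3); B=np.c_[(Pw[:,:2]-[527.5,-91])@np.array([[c,-s],[s,c]]),Pw[:,2]]
k=(B[:,0]>-125)&(B[:,0]<-64)&(np.abs(B[:,1])<25)&(B[:,2]>25)&(B[:,2]<90); l=B[k]; print("wr knob",len(l),np.percentile(l,[2,50,98],axis=0).round(1))
```

```text
250 [[451, -65, 0], 0, 0]
254 [[455, -66, 0], [434, -60, 68], [437, -54, 68]]
258 [[459, -67, 0], [437, -61, 71], [438, -55, 72]]
262 [[464, -68, 0], 0, [442, -56, 72]]
266 [0, 0, 0]
270 [0, 0, 0]
274 [0, 0, 0]
278 [[465, -73, 39], 0, 0]
282 [0, 0, 0]
286 [0, 0, 0]
290 [[467, -77, 63], 0, [471, -63, 63]]
294 [0, 0, 0]
298 [0, 0, 0]
302 [0, 0, 0]
lid plane [-1.46363132 72.70842754] [-162.55927445  -58.86144006   49.27368057] [ 50.31313254  63.49466926 322.80967541]
side lid 1771 [-0.08798594 55.54450857] [[-60.61690894 -60.94941464  44.58501238]
 [ 62.02971148  66.799914    65.4449425 ]]
side knob 71 [[-96.8  -5.3  58.7]
 [-87.7   3.7  66.5]
 [-64.8   9.7  72.4]]
wr knob 535 [[-99.   -6.7  32. ]
 [-87.3   0.6  68.1]
 [-64.2   8.4  73.5]]
```

```bash
python3 -c "
import cv2
i=cv2.imread('pics/side3.png'); cv2.imwrite('pics/side3c.png',cv2.resize(i[180:300,270:470],None,fx=4,fy=4))"
```

```text
(no output)
```

View pics/side3c.png

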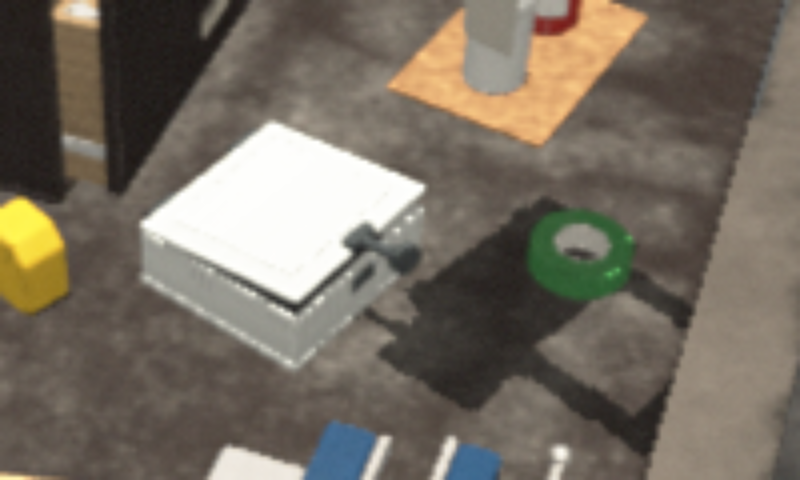

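The knob barrel is at case (-91, +1, 65), so the lid is about 0.1 rad ajar. Next I pinch the knob.

```bash
python3 -c "
from h import *
go(441.5,-61.5,46,161.7)"
python3 -m crank '[[[1,-2,2,2,0.3],[0.8,-4,4,5,0.3],[0.6,-4,4.8,8,0.3],[0.5,-4,4.8,11,0.3],[0.5,-4,4.8,11,0.3],[0.5,-4,4.8,11,0.3],[0.5,-4,4.8,11,0.3],[0.5,-4,4.8,11,0.3],[0.5,-4,4.8,11,0.3],[0.5,-4,4.8,11,0.3]]]'
python3 -c "
from h import *
go(441.5,-61.5,46,161.7)"
```

```text
t 17.35 at [388.7 -95.6 236.6] yaw 162.05 rpy [-3.142 -0.     2.828] | shift cm [-3.97  4.87 19.06] turn 0.35
time: 18.35
tool_pos: [441.9, -62.3, 127.4]
tcp_rot: [-3.142, 0.001, 2.823]
contact_force: [0.4, -0.4, 0.1]
grip_width: 46.2
finger_force: 0.0
t 18.35 at [441.9 -62.3 127.4] yaw 161.76 rpy [-3.142e+00  1.000e-03  2.823e+00] | shift cm [0.07 0.07 8.14] turn 0.06
```

```bash
python3 -m crank '[[[0.5,0,0.1,2,0],[0.5,0,0.1,4,0],[0.5,0,0.1,6,0],[0.5,0,0.1,7.5,0],[0.5,0,0.1,8.1,0],[0.5,0,0.1,8.1,0],[0.5,0,0.1,8.1,0],[0.5,0,0.1,8.1,0],[0.5,0,0.1,8.1,0],[0.5,0,0.1,8.1,0]]]'
python3 -m crank '[[[0.3,0,0,0,0],[0.1,0,0,0,0],[0,0,0,0,0],[0,0,0,0,0],[0,0,0,0,0],[0,0,0,0,0],[0,0,0,0,0],[0,0,0,0,0],[0,0,0,0,0],[0,0,0,0,0]]]'
python3 - <<'E'
from h import *
go(441.5,-61.5,46,161.7)
k=lambda t:np.array([-152*np.cos(t)+5*np.sin(t),152*np.sin(t)+5*np.cos(t)])
for t in np.r_[np.arange(.1,1.3,.08),np.arange(1.26,1.75,.05)]:
    d=(k(t)-k(.1))/10; print(round(t,2),d.round(2), end='; ')
E
```

```text
time: 19.35
tool_pos: [442.1, -61.3, 46.1]
tcp_rot: [-3.142, 0.001, 2.823]
contact_force: [0.5, -0.2, -0.3]
grip_width: 45.7
finger_force: 0.0
time: 20.35
tool_pos: [441.7, -61.6, 45.7]
tcp_rot: [-3.141, -0.0, 2.824]
contact_force: [-1.8, -5.4, -0.5]
grip_width: 13.7
finger_force: 30.0
t 20.35 at [441.7 -61.6  45.7] yaw 161.78 rpy [-3.141 -0.     2.824] | shift cm [ 0.02  0.   -0.03] turn 0.08
0.1 [0. 0.]; 0.18 [0.21 1.2 ]; 0.26 [0.51 2.38]; 0.34 [0.91 3.53]; 0.42 [1.4  4.64]; 0.5 [1.97 5.71]; 0.58 [2.63 6.73]; 0.66 [3.37 7.7 ]; 0.74 [4.19 8.6 ]; 0.82 [5.07 9.44]; 0.9 [ 6.02 10.2 ]; 0.98 [ 7.02 10.89]; 1.06 [ 8.08 11.49]; 1.14 [ 9.18 12.01]; 1.22 [10.32 12.43]; 1.26 [10.9  12.61]; 1.31 [11.64 12.8 ]; 1.36 [12.38 12.95]; 1.41 [13.13 13.07]; 1.46 [13.89 13.15]; 1.51 [14.65 13.19]; 1.56 [15.41 13.19]; 1.61 [16.17 13.15]; 1.66 [16.93 13.08]; 1.71 [17.68 12.97];
```

```bash
python3 -m crank '[[[0,-0.21,0,-1.2,0],[0,-0.51,0,-2.38,0],[0,-0.91,0,-3.53,0],[0,-1.4,0,-4.64,0],[0,-1.97,0,-5.71,0],[0,-2.63,0,-6.73,0],[0,-3.37,0,-7.7,0],[0,-4.19,0,-8.6,0],[0,-5.07,0,-9.44,0],[0,-6.02,0,-10.2,0]]]'
python3 -m crank '[[[0,-1,0,-0.69,0],[0,-2.06,0,-1.29,0],[0,-3.16,0,-1.81,0],[0,-4.3,0,-2.23,0],[0,-5.62,0,-2.6,0],[0,-7.11,0,-2.87,0],[0,-8.63,0,-2.99,0],[0,-10.15,0,-2.95,0],[0,-11.2,0,-2.85,0],[0,-11.2,0,-2.85,0]]]'
python3 - <<'E'
from h import *
go(441.5,-61.5,46,161.7); o=bot.get_obs(); p=o["tool_pos"]
c,s=np.cos(np.radians(-18.3)),np.sin(np.radians(-18.3)); print("case frame",(p[:2]-[527.5,-91])@np.array([[c,-s],[s,c]]),p[2]+18.8)
im,P=cloud("side"); save("side4",im)
E
```

```text
time: 21.35
tool_pos: [498.2, -80.1, 147.5]
tcp_rot: [-3.141, -0.003, 2.824]
contact_force: [-1.6, -3.9, -3.2]
grip_width: 13.9
finger_force: 30.0
time: 22.35
tool_pos: [606.5, -115.5, 176.5]
tcp_rot: [3.142, 0.001, 2.823]
contact_force: [-0.3, -1.6, 3.7]
grip_width: 13.7
finger_force: 30.0
t 22.35 at [ 606.5 -115.5  176.5] yaw 161.76 rpy [3.142e+00 1.000e-03 2.823e+00] | shift cm [17.38 -0.04 13.02] turn 0.06
case frame [82.71025681  1.53788914] 195.26950416472314
```

View pics/side4.png

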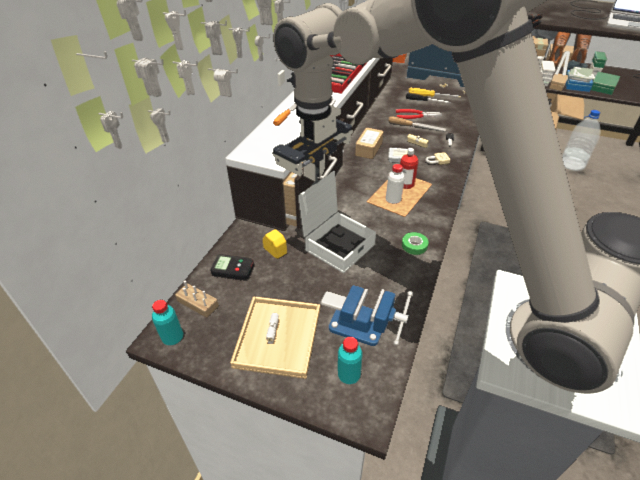

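The lid is open at about 1.68 rad, both bottles stand on the mat at (396,185) and (409,168), and the cylinder is at (271,327) in the tray. I release the knob and go to the cylinder.

```bash
python3 -m crank '[[[0.3,0,0,0,0],[0.5,0,0,0,0],[0.5,0,0,0,0],[0.5,0,0,0,0],[0.5,0,0,0,0],[0.5,0,0,-2,0],[0.5,0,0,-5,0],[0.5,0,0,-6,0],[0.6,2,4,-6,0],[0.9,4,8,-6,0]]]'
python3 -c "
from h import *
go(567.4,209.2,130,195.6)"
```

```text
time: 23.4
tool_pos: [592.3, -26.6, 235.8]
tcp_rot: [3.141, 0.0, 2.821]
contact_force: [-0.4, 1.1, -0.8]
grip_width: 57.5
finger_force: 0.0
t 23.4 at [592.3 -26.6 235.8] yaw 161.6 rpy [3.141 0.    2.821] | shift cm [ 9.8  21.58 10.58] turn -34.0
```

```bash
python3 -m crank '[[[0.9,2,4.3,0,-6],[0.9,4,8.6,0,-13],[0.9,6,13,0,-20],[0.9,8,17.3,1,-27],[0.9,9.8,21.2,4,-34],[0.9,9.8,21.2,8,-34],[0.9,9.8,21.2,10.5,-34],[0.9,9.8,21.2,10.5,-34],[0.9,9.8,21.2,10.5,-34],[0.9,9.8,21.2,10.5,-34]]]'
python3 - <<'E'
from h import *
go(567.5,209,9,195.6)
im,P=cloud("wrist"); save("wrist5",im); np.save("wrist5.npy",P)
im,P=cloud("top"); m=(abs(P[...,0]-567)<60)&(abs(P[...,1]-209)<60)
E
```

```text
time: 24.4
tool_pos: [566.9, 205.4, 133.0]
tcp_rot: [-3.141, 0.003, -2.867]
contact_force: [-0.1, -0.7, -0.0]
grip_width: 82.3
finger_force: 0.0
t 24.4 at [566.9 205.4 133. ] yaw -164.27 rpy [-3.141e+00  3.000e-03 -2.867e+00] | shift cm [-0.11  0.34 12.4 ] turn 0.13
```

View pics/wrist5.png

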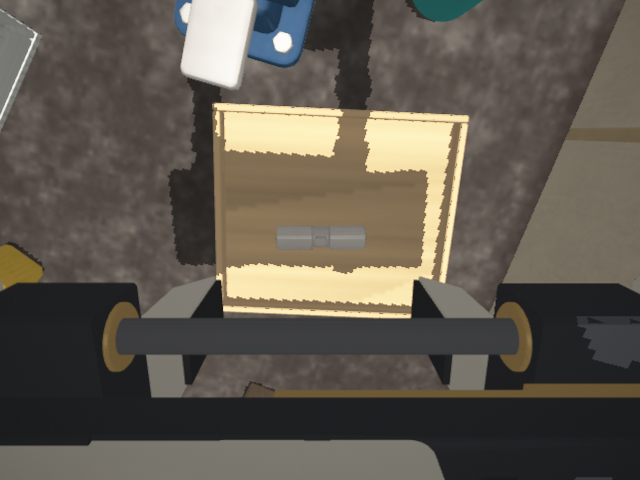

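The wrist view shows the cylinder intact at (320,237), centred between the fingers and aligned with them. I measure it once more.

Run:
```python
from h import *
P=np.load("wrist5.npy"); w=P[220:256,268:374].reshape(-1,3); w=w[(w[:,2]>15)&(w[:,2]<45)]
r=cv2.minAreaRect(w[:,:2].astype(np.float32)); print(len(w),r,w[:,2].max())
go(r[0][0],r[0][1],9,195.6)
```

```text
1993 ((568.1112670898438, 209.02557373046875), (16.824785232543945, 63.276893615722656), 16.257686614990234) 37.2614070037647
t 24.5 at [566.8 205.3 133. ] yaw -164.27 rpy [-3.141e+00  3.000e-03 -2.867e+00] | shift cm [-0.18  0.33 12.4 ] turn 0.13
```

```bash
python3 -m crank '[[[0.9,-0.1,0.35,2,0],[0.9,-0.1,0.35,5,-0.3],[0.9,-0.1,0.35,8,-0.3],[0.9,-0.1,0.35,10.5,-0.3],[0.9,-0.1,0.35,11.5,-0.3],[0.9,-0.1,0.35,12.2,-0.3],[0.9,-0.1,0.35,12.2,-0.3],[0.9,-0.1,0.35,12.2,-0.3],[0.9,-0.1,0.35,12.2,-0.3],[0.9,-0.1,0.35,12.2,-0.3]]]'
python3 -m crank '[[[0.8,0,0,0,0],[0.7,0,0,0,0],[0.6,0,0,0,0],[0.6,0,0,0,0],[0.6,0,0,0,0],[0.6,0,0,0,0],[0.6,0,0,0,0],[0.6,0,0,0,0],[0.6,0,0,0,0],[0.6,0,0,0,0]]]'
python3 -c "
from h import *
go(567.5,209,10,195.6)"
```

```text
time: 25.5
tool_pos: [566.3, 209.2, 10.2]
tcp_rot: [-3.141, 0.002, -2.861]
contact_force: [0.1, -0.2, -0.5]
grip_width: 83.3
finger_force: 0.0
time: 26.5
tool_pos: [565.8, 209.0, 9.3]
tcp_rot: [-3.141, 0.0, -2.861]
contact_force: [-0.7, -1.3, 2.6]
grip_width: 61.7
finger_force: 30.0
t 26.5 at [565.8 209.    9.3] yaw -163.93 rpy [-3.141  0.    -2.861] | shift cm [-0.16 -0.05 -0.07] turn 0.47
```

```bash
python3 -m crank '[[[0.6,0,0,-1,0],[0.6,0,0,-3,0],[0.6,0,0,-6,0],[0.6,0,0,-9,0],[0.6,0,0,-12,0],[0.6,0,0,-13,0],[0.6,0,0,-13,0],[0.6,0,0,-13,0],[0.6,0,0,-13,0],[0.6,0,0,-13,0]]]'
python3 - <<'E'
from h import *
go(527.5,-91,140,161.7)
c,s=np.cos(np.radians(-18.3)),np.sin(np.radians(-18.3))
for n in("top","side"):
    im,P=cloud(n); np.save(n+"6.npy",P); save(n+"6",im)
    q=P.reshape(-1,3); B=np.c_[(q[:,:2]-[527.5,-91])@np.array([[c,-s],[s,c]]),q[:,2]]
    k=(abs(B[:,0])<75)&(abs(B[:,1])<75)&(B[:,2]>36)&(B[:,2]<49)
    w=B[k]; print(n,len(w),w[:,:2].min(0),w[:,:2].max(0),cv2.minAreaRect(w[:,:2].astype(np.float32)))
    k=(abs(B[:,0])<58)&(abs(B[:,1])<45)&(B[:,2]>14)&(B[:,2]<24); w=B[k]; print(" foam",len(w),cv2.minAreaRect(w[:,:2].astype(np.float32)))
im=cv2.imread("pics/top6.png"); cv2.imwrite("pics/top6c.png",cv2.resize(im[180:330,180:480],None,fx=2.6,fy=2.6))
E
```

```text
time: 27.5
tool_pos: [565.0, 208.9, 137.6]
tcp_rot: [3.141, -0.003, -2.861]
contact_force: [0.8, -0.6, -2.2]
grip_width: 61.8
finger_force: 30.0
t 27.5 at [565.  208.9 137.6] yaw -163.93 rpy [ 3.141e+00 -3.000e-03 -2.861e+00] | shift cm [ 11.9  -27.78  -0.21] turn 34.37
top 386 [-62.03414791 -64.74215502] [61.62668494 65.4934502 ] ((-0.14913177490234375, 0.29962158203125), (123.55734252929688, 129.87435913085938), 0.276686429977417)
 foam 302 ((1.1058883666992188, 0.01947784423828125), (108.85420227050781, 79.52898406982422), 0.9305318593978882)
side 583 [-63.47147616 -64.7670577 ] [65.05026455 68.8144852 ] ((0.7141799926757812, 2.8457565307617188), (133.24864196777344, 128.36805725097656), 89.07881927490234)
 foam 299 ((8.320178985595703, -1.7219352722167969), (99.00138092041016, 87.2751235961914), 0.6064742803573608)
```

View pics/top6c.png

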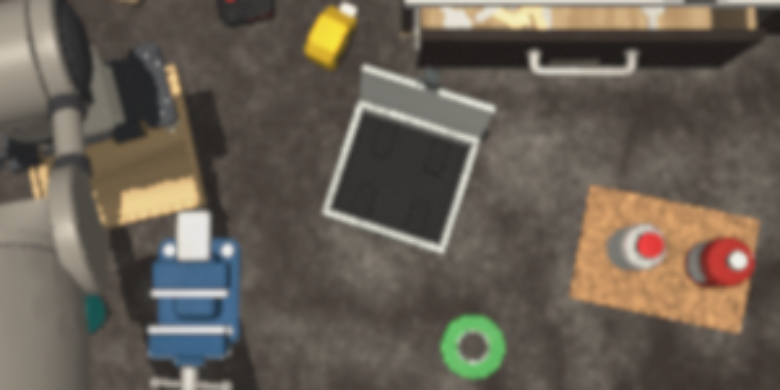

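The crop shows the open case at (400,180), with the foam slot clear. Both bottles stand on the mat at (640,245) and (725,262). The rim fit puts the case centre at (527.5,-91).

```bash
python3 -m crank '[[[0.6,1,-2,0,4],[0.6,3,-5,0,10],[0.6,5,-9,0,17],[0.6,7,-13,0,24],[0.6,8.5,-17,0,31],[0.6,10,-21,0,34.4],[0.6,11,-25,0,34.4],[0.6,12,-27.8,0,34.4],[0.6,12,-27.8,0,34.4],[0.6,12,-27.8,0,34.4]]]'
python3 -c "
from h import *
go(526.5,-90.5,40,161.7)"
```

```text
time: 28.6
tool_pos: [527.2, -91.6, 138.9]
tcp_rot: [3.141, -0.001, 2.82]
contact_force: [0.2, -0.1, -2.7]
grip_width: 61.8
finger_force: 30.0
t 28.6 at [527.2 -91.6 138.9] yaw 161.57 rpy [ 3.141e+00 -1.000e-03  2.820e+00] | shift cm [0.09 0.09 9.89] turn -0.13
```

```bash
python3 -m crank '[[[0.6,0,0.1,2,0],[0.6,0.1,0.1,5,0],[0.6,0.1,0.1,8,0],[0.6,0.1,0.1,10,0],[0.6,0.1,0.1,11,0],[0.6,0.1,0.1,11.8,0],[0.6,0.1,0.1,12.3,0],[0.6,0.1,0.1,12.5,0],[0.6,0.1,0.1,12.5,0],[0.6,0.1,0.1,12.5,0]]]'
python3 -c "
from h import *
go(526.5,-90.5,13,161.7)"
```

```text
time: 29.6
tool_pos: [527.1, -90.2, 14.8]
tcp_rot: [-3.142, 0.001, 2.822]
contact_force: [0.0, 0.5, -2.4]
grip_width: 61.4
finger_force: 30.0
t 29.6 at [527.1 -90.2  14.8] yaw 161.66 rpy [-3.142e+00  1.000e-03  2.822e+00] | shift cm [ 0.05 -0.05  0.18] turn -0.04
```

```bash
python3 -m crank '[[[0.6,0,0,0.1,0],[0.6,0,0,0.15,0],[0.6,0,0,0.15,0],[0.7,0,0,0.15,0],[0.76,0,0,0.15,0],[0.76,0,0,0.15,0],[0.76,0,0,0.15,0],[0.76,0,0,0.15,0],[0.76,0,0,0.15,0],[0.76,0,0,0.15,0]]]'
python3 -m crank '[[[0.76,0,0,-1,0],[0.76,0,0,-3,0],[0.76,0,0,-6,0],[0.76,0,0,-10,0],[0.76,0,0,-14,0],[0.76,0,0,-18,0],[0.6,0,0,-22,0],[0.5,0,0,-23,0],[0.5,0,0,-23,0],[0.5,0,0,-23,0]]]'
python3 - <<'E'
from h import *
c,s=np.cos(np.radians(-18.3)),np.sin(np.radians(-18.3))
go(606.5,-115.5,240,161.7)
im,P=cloud("side"); save("side7",im)
q=P.reshape(-1,3); B=np.c_[(q[:,:2]-[527.5,-91])@np.array([[c,-s],[s,c]]),q[:,2]]
k=(abs(B[:,0])<20)&(abs(B[:,1])<50)&(B[:,2]>23)&(B[:,2]<42); w=B[k]; print(len(w),cv2.minAreaRect(w[:,:2].astype(np.float32)),w[:,2].max())
k=(B[:,0]>40)&(B[:,0]<110)&(abs(B[:,1])<66)&(B[:,2]>60)&(B[:,2]<200); w=B[k]; print("lid",len(w),np.polyfit(w[:,2],w[:,0],1),w[:,2].max())
cv2.imwrite("pics/side7c.png",cv2.resize(cv2.imread("pics/side7.png")[160:280,260:460],None,fx=4,fy=4))
E
```

```text
time: 30.6
tool_pos: [526.7, -90.0, 12.7]
tcp_rot: [-3.142, 0.0, 2.822]
contact_force: [0.0, -0.2, -0.2]
grip_width: 70.1
finger_force: 0.0
time: 31.6
tool_pos: [526.0, -89.8, 241.7]
tcp_rot: [-3.142, -0.002, 2.822]
contact_force: [0.0, 0.3, -0.3]
grip_width: 46.6
finger_force: 0.0
t 31.6 at [526.  -89.8 241.7] yaw 161.67 rpy [-3.142e+00 -2.000e-03  2.822e+00] | shift cm [-8.45  0.09  0.16] turn -0.03
138 ((1.4882655143737793, 1.9008235931396484), (63.74121856689453, 17.549612045288086), 87.084716796875) 38.42008022055564
lid 1430 [ 0.1015736  56.60223761] 199.71357656118343
```

View pics/side7c.png

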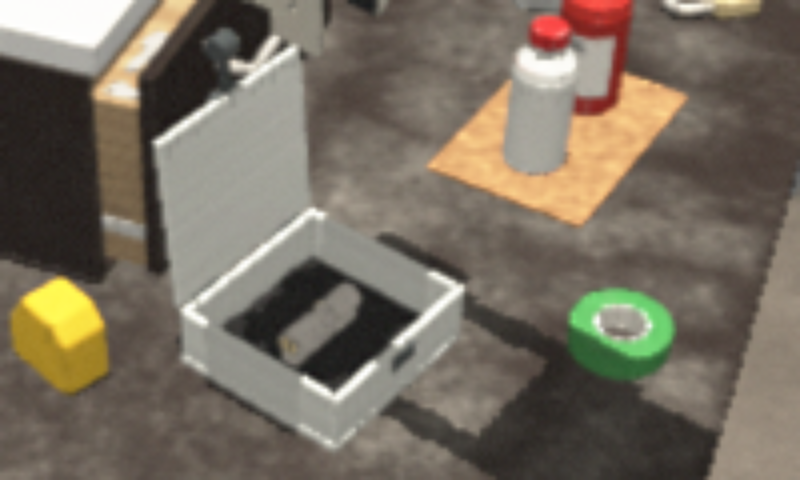

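The crop shows the cylinder in the cradle slot, measured at (1.5, 1.9) mm in the case frame, with the lid still at about 1.67 rad. Now I re-grip the knob.

```bash
python3 -m crank '[[[0.5,-3,0,0,0],[0.5,-6,0,0,0],[0.5,-8.2,0,0,0],[0.5,-8.2,0,0,0],[0.5,-8.2,0,2,0],[0.5,-8.2,0,4,0],[0.5,-8.2,0,6,0],[0.5,-8.2,0,6.6,0],[0.5,-8.2,0,6.6,0],[0.5,-8.2,0,6.6,0]]]'
python3 -c "
from h import *
go(606,-115.5,176,161.7)"
python3 -m crank '[[[0.3,0,0,0,0],[0.1,0,0,0,0],[0,0,0,0,0],[0,0,0,0,0],[0,0,0,0,0],[0,0,0,0,0],[0,0,0,0,0],[0,0,0,0,0],[0,0,0,0,0],[0,0,0,0,0]]]'
python3 - <<'E'
from h import *
go(606,-115.5,176,161.7)
k=lambda t:np.array([-152*np.cos(t)+5*np.sin(t),152*np.sin(t)+5*np.cos(t)])
for a in(1.68,.88,.08):
  print()
  for i in range(1,11): print((k(a)-k(max(a-.08*i,-.02)))[[0,1]].round(1)/10, end=' ')
E
```

```text
time: 32.65
tool_pos: [604.6, -115.8, 177.3]
tcp_rot: [-3.141, 0.001, 2.822]
contact_force: [-0.4, -0.0, 0.7]
grip_width: 46.0
finger_force: 0.0
t 32.65 at [ 604.6 -115.8  177.3] yaw 161.67 rpy [-3.141e+00  1.000e-03  2.822e+00] | shift cm [-0.12  0.07  0.13] turn -0.03
time: 33.65
tool_pos: [604.8, -115.3, 177.0]
tcp_rot: [3.141, 0.001, 2.822]
contact_force: [2.2, 5.4, 2.7]
grip_width: 13.6
finger_force: 30.0
t 33.65 at [ 604.8 -115.3  177. ] yaw 161.68 rpy [3.141e+00 1.000e-03 2.822e+00] | shift cm [-0.12  0.02  0.1 ] turn -0.02

[ 1.21 -0.12] [ 2.43 -0.15] [ 3.64 -0.08] [4.85 0.09] [6.03 0.35] [7.2  0.71] [8.33 1.16] [9.42 1.69] [10.46  2.32] [11.45  3.02] 
[0.93 0.78] [1.8  1.64] [2.59 2.56] [3.31 3.54] [3.95 4.57] [4.51 5.65] [4.97 6.78] [5.35 7.94] [5.63 9.12] [ 5.81 10.32] 
[0.09 1.21] [0.1  1.52] [0.1  1.52] [0.1  1.52] [0.1  1.52] [0.1  1.52] [0.1  1.52] [0.1  1.52] [0.1  1.52] [0.1  1.52]
```

```bash
python3 -m crank '[[[0,1.21,0,-0.12,0],[0,2.43,0,-0.15,0],[0,3.64,0,-0.08,0],[0,4.85,0,0.09,0],[0,6.03,0,0.35,0],[0,7.2,0,0.71,0],[0,8.33,0,1.16,0],[0,9.42,0,1.69,0],[0,10.46,0,2.32,0],[0,11.45,0,3.02,0]]]'
python3 -m crank '[[[0,0.93,0,0.78,0],[0,1.8,0,1.64,0],[0,2.59,0,2.56,0],[0,3.31,0,3.54,0],[0,3.95,0,4.57,0],[0,4.51,0,5.65,0],[0,4.97,0,6.78,0],[0,5.35,0,7.94,0],[0,5.63,0,9.12,0],[0,5.81,0,10.3,0]]]'
python3 -m crank '[[[0,0.05,0,0.4,0],[0,0.1,0,0.8,0],[0,0.1,0,1.1,0],[0,0.1,0,1.3,0],[0,0.1,0,1.3,0],[0,0.1,0,1.3,0],[0,0.1,0,1.3,0],[0,0.1,0,1.3,0],[0,0.1,0,1.3,0],[0,0.1,0,1.3,0]]]'
python3 -c "
from h import *
go(441,-62,29.7,161.7)"
```

```text
time: 34.65
tool_pos: [496.3, -79.9, 146.7]
tcp_rot: [3.141, 0.003, 2.822]
contact_force: [3.8, 3.3, 0.2]
grip_width: 13.6
finger_force: 30.0
time: 35.65
tool_pos: [440.5, -61.6, 43.2]
tcp_rot: [-3.141, 0.0, 2.822]
contact_force: [0.9, 2.7, 1.5]
grip_width: 13.9
finger_force: 30.0
time: 36.65
tool_pos: [439.6, -61.3, 30.9]
tcp_rot: [-3.141, -0.0, 2.822]
contact_force: [-1.9, 3.2, 5.3]
grip_width: 14.0
finger_force: 30.0
t 36.65 at [439.6 -61.3  30.9] yaw 161.68 rpy [-3.141 -0.     2.822] | shift cm [-0.16 -0.03  0.12] turn -0.02
```

```bash
python3 -m crank '[[[0,0,0,0.1,0],[0,0,0,0.2,0],[0,0,0,0.2,0],[0,0,0,0.3,0],[0,0,0,0.3,0],[0,0,0,0.3,0],[0,0,0,0.3,0],[0,0,0,0.3,0],[0,0,0,0.3,0],[0,0,0,0.3,0]]]'
python3 -m crank '[[[0.2,0,0,0.2,0],[0.5,0,0,0.2,0],[0.5,0,0,0.2,0],[0.5,0,0,0.2,0],[0.5,0,0,-2,0],[0.5,0,0,-6,0],[0.5,0,0,-10,0],[0.7,0,0,-14,0],[1,0,0,-17,0],[1,0,0,-17,0]]]'
python3 - <<'E'
from h import *
c,s=np.cos(np.radians(-18.3)),np.sin(np.radians(-18.3))
im,P=cloud("side"); save("side8",im); np.save("side8.npy",P)
q=P.reshape(-1,3); B=np.c_[(q[:,:2]-[527.5,-91])@np.array([[c,-s],[s,c]]),q[:,2]]
k=(abs(B[:,0])<55)&(abs(B[:,1])<55)&(B[:,2]>44)&(B[:,2]<85); l=B[k]; print("lid",len(l),np.polyfit(l[:,0],l[:,2],1))
for n,x,y in(("oil",438.4,-406.5),("pol",453,-325.7)):
    w=q[(np.hypot(q[:,0]-x,q[:,1]-y)<38)&(q[:,2]>112)&(q[:,2]<135)]; print(n,len(w),w.mean(0),w.max(0))
    if len(w)<20: print("few")
go(453,-325.7,205,103.2)
E
```

```text
time: 37.65
tool_pos: [439.7, -61.3, 29.5]
tcp_rot: [-3.141, 0.001, 2.822]
contact_force: [-7.7, 5.0, 28.0]
grip_width: 13.9
finger_force: 30.0
time: 38.65
tool_pos: [441.9, -61.9, 201.3]
tcp_rot: [-3.141, 0.008, 2.822]
contact_force: [0.3, -0.4, -0.0]
grip_width: 65.6
finger_force: 0.0
lid 1338 [-3.49677017e-05  5.02201331e+01]<stdin>:7: RuntimeWarning: Mean of empty slice.
  ret = um.true_divide(
Traceback (most recent call last):
ValueError: zero-size array to reduction operation maximum which has no identity
```

The lid is shut, with zero slope. Now I bring the bottles back, polish first.

```bash
python3 -c "
from h import *
go(453,-325.7,205,103.0)"
python3 -m crank '[[[1,-1,-2,0,6],[1,-2.5,-5,0,13],[1,-4,-9,0,20],[1,-5.5,-13,0,27],[1,-7,-17,0,34],[1,-8.2,-21,0,41],[1,-9.3,-24.7,0,48],[1,-9.3,-24.7,0,55],[1,-9.3,-24.7,0,58.7],[1,-9.3,-24.7,0,58.7]]]'
python3 -c "
from h import *
go(453,-325.7,56,103.0)"
```

```text
t 38.7 at [440.7 -61.6 199.1] yaw 161.67 rpy [-3.141  0.004  2.822] | shift cm [ -9.47 -24.69  -0.55] turn 58.67
time: 39.7
tool_pos: [449.6, -324.8, 195.5]
tcp_rot: [-3.14, -0.003, 1.796]
contact_force: [-0.5, -0.4, -0.4]
grip_width: 92.3
finger_force: 0.0
t 39.7 at [ 449.6 -324.8  195.5] yaw 102.9 rpy [-3.140e+00 -3.000e-03  1.796e+00] | shift cm [-0.21  0.34 13.95] turn -0.1
```

```bash
python3 -m crank '[[[1,-0.2,0.3,1,0],[1,-0.2,0.3,3,0],[1,-0.2,0.3,6,0],[1,-0.2,0.3,9,0],[1,-0.2,0.3,12,0],[1,-0.2,0.3,13.5,0],[1,-0.2,0.3,14.1,0],[1,-0.2,0.3,14.1,0],[1,-0.2,0.3,14.1,0],[1,-0.2,0.3,14.1,0]]]'
python3 -m crank '[[[0.7,0,0,0,0],[0.5,0,0,0,0],[0.35,0,0,0,0],[0.35,0,0,0,0],[0.35,0,0,0,0],[0.35,0,0,0,0],[0.35,0,0,0,0],[0.35,0,0,0,0],[0.35,0,0,0,0],[0.35,0,0,0,0]]]'
python3 -c "
from h import *
go(515.3,241.9,172,103.0)"
```

```text
time: 40.7
tool_pos: [454.3, -326.6, 57.5]
tcp_rot: [3.14, 0.002, 1.798]
contact_force: [-0.8, 0.0, 0.1]
grip_width: 91.9
finger_force: 0.0
time: 41.7
tool_pos: [453.7, -326.2, 56.5]
tcp_rot: [-3.142, 0.0, 1.797]
contact_force: [-0.7, -0.2, 0.1]
grip_width: 43.6
finger_force: 30.0
t 41.7 at [ 453.7 -326.2   56.5] yaw 102.97 rpy [-3.142  0.     1.797] | shift cm [ 53.98  18.75 -11.55] turn -0.03
```

```bash
python3 -m crank '[[[0.35,0,0,-1,0],[0.35,0,0,-4,0],[0.35,0,0,-8,0],[0.35,0.5,0.2,-11,0],[0.35,2.5,0.9,-12,0],[0.35,6,2.1,-12,0],[0.35,10,3.5,-12,0],[0.35,14,4.9,-12,0],[0.35,18,6.3,-12,0],[0.35,22,7.7,-12,0]]]'
python3 -m crank '[[[0.35,4,1.4,0,0],[0.35,8,2.8,0,0],[0.35,12,4.2,0,0],[0.35,16,5.6,0,0],[0.35,20,7,0,0],[0.35,24,8.4,0,0],[0.35,28,9.8,0,0],[0.35,31,10.8,0,0],[0.35,32,11.1,0,0],[0.35,32,11.1,0,0]]]'
python3 -c "
from h import *
go(515.3,241.9,57.5,103.0)"
```

```text
time: 42.7
tool_pos: [479.2, -92.9, 177.1]
tcp_rot: [3.141, 0.0, 1.797]
contact_force: [0.6, -0.3, -1.3]
grip_width: 43.8
finger_force: 30.0
time: 43.7
tool_pos: [515.4, 243.3, 176.5]
tcp_rot: [-3.141, 0.0, 1.8]
contact_force: [-0.2, -1.2, -1.4]
grip_width: 43.9
finger_force: 30.0
t 43.7 at [515.4 243.3 176.5] yaw 103.1 rpy [-3.141  0.     1.8  ] | shift cm [-0.13 -0.04 11.9 ] turn 0.1
```

```bash
python3 -m crank '[[[0.35,-0.1,0,1,0],[0.35,-0.1,0,3.5,0],[0.35,-0.1,0,6.5,0],[0.35,-0.1,0,9,0],[0.35,-0.1,0,10.5,0],[0.35,-0.1,0,11.4,0],[0.35,-0.1,0,11.8,0],[0.35,-0.1,0,11.8,0],[0.35,-0.1,0,11.8,0],[0.35,-0.1,0,11.8,0]]]'
python3 -c "
from h import *
go(515.3,241.9,57.5,103.0)"
```

```text
time: 44.7
tool_pos: [516.5, 241.3, 59.3]
tcp_rot: [3.14, -0.0, 1.797]
contact_force: [0.2, -0.8, -1.6]
grip_width: 43.6
finger_force: 30.0
t 44.7 at [516.5 241.3  59.3] yaw 102.97 rpy [ 3.14  -0.     1.797] | shift cm [ 0.09 -0.1   0.18] turn -0.03
```

```bash
python3 -m crank '[[[0.35,0,-0.1,0.1,0],[0.35,0,-0.1,0.2,0],[0.35,0,-0.1,0.2,0],[0.35,0,-0.1,0.2,0],[0.35,0,-0.1,0.2,0],[0.7,0,-0.1,0.2,0],[1,0,-0.1,0.2,0],[1,0,-0.1,0.2,0],[1,0,-0.1,0.2,0],[1,0,-0.1,0.2,0]]]'
python3 -m crank '[[[1,0,0,-1,0],[1,0,0,-4,0],[1,0,0,-8,0],[1,0,0,-12,0],[1,0,0,-15.5,0],[1,-2,-0.8,-15.5,0],[1,-5,-2,-15.5,0],[1,-9,-3.5,-15.5,0],[1,-13.5,-5,-15.5,0],[1,-18,-6.6,-15.5,0]]]'
python3 -c "
from h import *
go(438.4,-406.6,200,103.0)"
```

```text
time: 45.7
tool_pos: [515.0, 241.0, 56.4]
tcp_rot: [-3.141, 0.0, 1.797]
contact_force: [-0.1, 0.1, -0.3]
grip_width: 79.0
finger_force: 0.0
time: 46.7
tool_pos: [490.7, 49.4, 212.4]
tcp_rot: [3.14, 0.001, 1.798]
contact_force: [-0.4, -0.4, 0.6]
grip_width: 91.9
finger_force: 0.0
t 46.7 at [490.7  49.4 212.4] yaw 103.03 rpy [3.140e+00 1.000e-03 1.798e+00] | shift cm [-43.25 -15.38   1.24] turn 0.03
```

```bash
python3 -m crank '[[[1,-4.5,-1.6,0,0],[1,-9,-3.2,0,0],[1,-13.5,-4.8,0,0],[1,-18,-6.4,0,0],[1,-22.5,-8,0,0],[1,-27,-9.6,0,0],[1,-31.5,-11.2,0,0],[1,-36,-12.8,0,0],[1,-40,-14.2,0,0],[1,-43,-15.3,0,0]]]'
python3 -m crank '[[[1,0,0,0,0],[1,0,0,0,0],[1,0,0,0,0],[1,0,0,0,0],[1,0,0,0,0],[1,0,0,0,0],[1,0,0,0,0],[1,0,0,0,0],[1,0,0,0,0],[1,0,0,0,0]]]'
python3 - <<'E'
from h import *
go(438.4,-406.6,63.5,103.0)
im,P=cloud("top"); save("top9",im); np.save("top9.npy",P)
A=np.load("top0.npy"); 
for nm,Q in(("start",A),("now",P)):
    q=Q.reshape(-1,3)
    for z0,z1 in((60,80),(102,121)):
        w=q[(np.hypot(q[:,0]-515.5,q[:,1]-242)<33)&(q[:,2]>z0)&(q[:,2]<z1)]; print(nm,z0,len(w),w.mean(0).round(1),w.max(0).round(1))
E
```

```text
time: 47.7
tool_pos: [437.7, -405.3, 212.2]
tcp_rot: [3.141, 0.001, 1.796]
contact_force: [0.0, 0.4, 0.0]
grip_width: 92.3
finger_force: 0.0
time: 48.7
tool_pos: [438.5, -402.6, 211.5]
tcp_rot: [-3.142, 0.0, 1.797]
contact_force: [-0.5, -0.3, -0.1]
grip_width: 91.4
finger_force: 0.0
t 48.7 at [ 438.5 -402.6  211.5] yaw 102.97 rpy [-3.142  0.     1.797] | shift cm [-0.39 -0.1  14.8 ] turn -0.03
start 60 36 [508.4 223.   70.6] [529.3 243.4  79.9]
start 102 94 [514.9 238.2 113.1] [528.8 250.9 118.8]
now 60 38 [507.2 223.6  70.8] [530.8 242.6  79.3]
now 102 90 [514.8 237.6 113.1] [529.  250.5 120.5]
```

The polish bottle is back within about 1 mm and upright. Now the oil bottle.

```bash
python3 -m crank '[[[1,-0.4,0,1,0],[1,-0.4,0,3,0],[1,-0.4,0,6,0],[1,-0.4,0,9,0],[1,-0.4,0,12,0],[1,-0.4,0,14,0],[1,-0.4,0,14.8,0],[1,-0.4,0,14.8,0],[1,-0.4,0,14.8,0],[1,-0.4,0,14.8,0]]]'
python3 -m crank '[[[0.7,0,0,0,0],[0.5,0,0,0,0],[0.4,0,0,0,0],[0.4,0,0,0,0],[0.4,0,0,0,0],[0.4,0,0,0,0],[0.4,0,0,0,0],[0.4,0,0,0,0],[0.4,0,0,0,0],[0.4,0,0,0,0]]]'
python3 -c "
from h import *
go(532,177.2,180,103.0)"
```

```text
time: 49.75
tool_pos: [440.0, -407.2, 64.9]
tcp_rot: [3.14, 0.002, 1.797]
contact_force: [-0.8, -0.1, -0.1]
grip_width: 91.7
finger_force: 0.0
time: 50.75
tool_pos: [439.4, -406.5, 63.5]
tcp_rot: [-3.142, 0.0, 1.797]
contact_force: [0.1, 0.4, -0.7]
grip_width: 48.8
finger_force: 29.9
t 50.75 at [ 439.4 -406.5   63.5] yaw 102.97 rpy [-3.142  0.     1.797] | shift cm [ 54.8   22.13 -11.65] turn -0.03
```

```bash
python3 -m crank '[[[0.4,0,0,-1,0],[0.4,0,0,-4,0],[0.4,0,0,-8,0],[0.4,0.5,0.2,-11,0],[0.4,2.5,1,-12,0],[0.4,6,2.4,-12,0],[0.4,10,4,-12,0],[0.4,14,5.7,-12,0],[0.4,18,7.3,-12,0],[0.4,22,8.9,-12,0]]]'
python3 -m crank '[[[0.4,4,1.6,0,0],[0.4,8,3.2,0,0],[0.4,12,4.8,0,0],[0.4,16,6.4,0,0],[0.4,20,8,0,0],[0.4,24,9.7,0,0],[0.4,28,11.3,0,0],[0.4,31,12.5,0,0],[0.4,32.7,13.2,0,0],[0.4,32.7,13.2,0,0]]]'
python3 -m crank '[[[0.4,0,0,0,0],[0.4,0,0,0,0],[0.4,0,0,1,0],[0.4,0,0,3.5,0],[0.4,0,0,6.5,0],[0.4,0,0,9,0],[0.4,0,0,10.5,0],[0.4,0,0,11.4,0],[0.4,0,0,11.4,0],[0.4,0,0,11.4,0]]]'
python3 -c "
from h import *
go(532.2,177.2,64.5,103.0)"
```

```text
time: 51.75
tool_pos: [475.8, -168.9, 182.8]
tcp_rot: [-3.14, -0.002, 1.797]
contact_force: [-0.0, 0.7, -2.1]
grip_width: 49.3
finger_force: 29.9
time: 52.75
tool_pos: [530.4, 179.3, 182.4]
tcp_rot: [-3.14, -0.001, 1.801]
contact_force: [0.0, -0.2, -2.3]
grip_width: 48.9
finger_force: 29.9
time: 53.75
tool_pos: [532.4, 175.9, 69.9]
tcp_rot: [3.141, 0.0, 1.797]
contact_force: [0.4, 0.2, -1.4]
grip_width: 49.4
finger_force: 29.9
t 53.75 at [532.4 175.9  69.9] yaw 102.94 rpy [3.141 0.    1.797] | shift cm [0.13 0.01 0.54] turn -0.06
```

```bash
python3 -m crank '[[[0.4,0.1,0,0.2,0],[0.4,0.1,0,0.4,0],[0.4,0.1,0,0.5,0],[0.4,0.1,0,0.5,0],[0.4,0.1,0,0.5,0],[0.4,0.1,0,0.5,0],[0.4,0.1,0,0.5,0],[0.4,0.1,0,0.5,0],[0.4,0.1,0,0.5,0],[0.4,0.1,0,0.5,0]]]'
python3 -c "
from h import *
go(532.2,177.2,64.5,103.0)"
```

```text
time: 54.75
tool_pos: [531.8, 177.2, 64.5]
tcp_rot: [3.142, 0.0, 1.797]
contact_force: [-0.1, -0.1, -1.8]
grip_width: 49.0
finger_force: 29.9
t 54.75 at [531.8 177.2  64.5] yaw 102.97 rpy [3.142 0.    1.797] | shift cm [-0.    0.04  0.  ] turn -0.03
```

Still hanging by about 1 mm, so I lower slightly, release and back off.

```bash
python3 -m crank '[[[0.4,0,0,0.1,0],[0.4,0,0,0.15,0],[0.4,0,0,0.15,0],[0.4,0,0,0.15,0],[0.7,0,0,0.15,0],[1,0,0,0.15,0],[1,0,0,0.15,0],[1,0,0,0.15,0],[1,0,0,0.15,0],[1,0,0,0.15,0]]]'
python3 -m crank '[[[1,0,0,-1,0],[1,0,0,-4,0],[1,0,0,-8,0],[1,0,0,-12,0],[1,0,0,-15,0],[1,-3,-4,-15,0],[1,-7,-7,-15,0],[1,-11,-9,-15,0],[1,-15,-11,-15,0],[1,-19,-13,-15,0]]]'
python3 -m crank '[[[1,-4,-1,0,0],[1,-8,-2,0,0],[1,-12,-3,0,0],[1,-12,-3,0,0],[1,-12,-3,0,0],[1,-12,-3,0,0],[1,-12,-3,0,0],[1,-12,-3,0,0],[1,-12,-3,0,0],[1,-12,-3,0,0]]]'
python3 - <<'E'
from h import *
for s in("top","side"):
  im,P=cloud(s); save(s+"10",im); A=np.load(s+"0.npy")
  for n,x,y in(("pol",515.5,242),("oil",532,177.2)):
   for nm,Q in(("start",A),("now",P)):
    q=Q.reshape(-1,3)
    for z0,z1 in((60,80),(104,130)):
        w=q[(np.hypot(q[:,0]-x,q[:,1]-y)<33)&(q[:,2]>z0)&(q[:,2]<z1)]; print(s,n,nm,z0,len(w),w.mean(0).round(1))
q=P.reshape(-1,3);c,s=np.cos(np.radians(-18.3)),np.sin(np.radians(-18.3)); B=np.c_[(q[:,:2]-[527.5,-91])@np.array([[c,-s],[s,c]]),q[:,2]]
l=B[(abs(B[:,0])<55)&(abs(B[:,1])<55)&(B[:,2]>40)&(B[:,2]<85)]; print("lid",len(l),np.polyfit(l[:,0],l[:,2],1))
E
```

```text
time: 55.75
tool_pos: [531.8, 177.1, 62.9]
tcp_rot: [-3.141, 0.0, 1.797]
contact_force: [0.2, -0.1, 0.7]
grip_width: 90.0
finger_force: 0.0
time: 56.75
tool_pos: [447.1, -38.6, 214.0]
tcp_rot: [3.14, 0.001, 1.798]
contact_force: [0.6, -0.2, -0.6]
grip_width: 91.8
finger_force: 0.0
time: 57.75
tool_pos: [445.5, -160.4, 213.1]
tcp_rot: [3.142, 0.0, 1.798]
contact_force: [-0.1, -0.7, -0.1]
grip_width: 91.9
finger_force: 0.0
top pol start 60 36 [508.4 223.   70.6]
top pol start 104 91 [515.2 238.4 113.5]
top pol now 60 40 [508.9 224.8  70.6]
top pol now 104 90 [514.8 237.4 113.3]
top oil start 60 28 [522.9 156.7  70.9]
top oil start 104 61 [529.4 173.2 117. ]
top oil now 60 30 [520.1 158.1  69.5]
top oil now 104 57 [530.9 172.7 116.5]
side pol start 60 154 [508.2 255.9  70.3]
side pol start 104 170 [515.8 243.4 112.8]
side pol now 60 162 [508.1 255.3  70.3]
side pol now 104 171 [515.7 242.8 112.8]
side oil start 60 125 [522.2 190.8  70.8]
side oil start 104 121 [532.9 179.1 116.1]
side oil now 60 126 [520.9 190.7  71.3]
side oil now 104 116 [531.3 179.2 116.6]
lid 1325 [1.25944420e-03 5.02177167e+01]
```

View pics/side10.png

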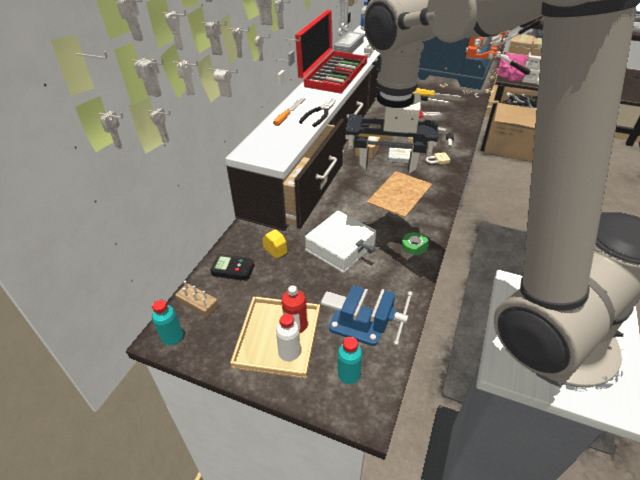

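Both bottles stand at their original spots, (293,310) and (288,340). The case at (340,240) is shut, the bystanders have not moved and the arm is clear.

```bash
python3 -c "
from plant import bot
print(bot.close_job())"
```

```text
the job is handed in; nothing more can be done
None
```

I handed the job in at about 58 s: the cylinder is in the cradle about 2 mm off centre, the lid is shut, both bottles stand within about 3 mm of where they started, and the tape roll and tape measure look unmoved; the hand-in returned no verdict.

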